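# Slide the tall pepper mill home into its bay

## Task

Push the tall wooden pepper mill away from the hob across the counter, through the open side of the low three-sided steel bay, until its foot rests against the bay's back strip, then draw back clear of it. It must slide standing on the counter all the way, never lifted and never leaning far or toppling. Leave the short salt mill and everything else where they are.

Things in the scene. Friction and masses are not known exactly. Their poses are not given: they have to be found in the camera images.
- mill: Tall pepper mill: dark turned wood, small steel knob, loose, round, 239 mm tall, about 0.35 kg. Foot: plain upright cylinder, 50 mm diameter, from the counter up to 70 mm; above it a 32 mm waist and a 48 mm wide head. Origin: centre of its underside; z is its upright axis. Pushed below 25 mm over the counter it slides; pushed higher than about 35 mm it may tip.
- bay: Fixed U of dark steel strip on edge, 25 mm high, 3 mm thick, no floor, open side towards the hob on the right, yaw varies. Inside width 80 mm. Origin: on the counter, middle line, where the mill's centre stands when home (1 mm short of touching the back strip). +x points into the bay: back strip's inner face at x = +26 mm, side strips at y = +/-40 mm, open end at x = -44 mm.
- salt: Bystander: the short salt mill of the same dark wood, 95 mm tall, 48 mm diameter, standing loose outside the bay beside one of its side strips. Origin: centre of its underside.
- gasket: Bystander: flat black rubber gasket ring, 80 mm outer and 64 mm inner diameter, 8 mm thick, lying on the counter beside the bay's other side strip. Origin: centre of its underside.
- tiffin: Bystander: three-tier round steel tiffin carrier with a bail handle, 110 mm diameter (120 mm over its two side clamps), 209 mm tall, to the left. Origin: centre of its underside.
- mug: Bystander: white ceramic mug with a handle, 80 mm diameter, 95 mm tall, to the left. Origin: centre of its underside.
- spoon: Bystander: wooden spoon, 260 mm long, lying on the counter along x beside the gas hob on the right. Origin: near its middle, on its underside.
- saucepan: Bystander: open steel pan with two side handles, 170 mm diameter, 80 mm tall, standing on a burner of the gas hob on the right, its base 65 mm above the counter. Origin: centre of its underside.
Not all that is in view belongs to the job. Several things look just like the mill: the one meant starts farthest from the robot's base.

How it is judged (in metres and radians):
At the end, for the whole second after the job is handed in: The tall mill stands still and upright (within 3 degrees) on the counter between the bay's side strips, its foot within 10 mm of the back strip (x of mill in the frame of bay between -0.009 and 0.01 m and y of mill in the frame of bay between -0.018 and 0.018 m and angle between mill's own z axis and vertical below 0.05 rad and height (world z) of mill below 0.004 m and linear speed of mill below 0.01 m/s); the robot touches nothing.
It fails at once if the tall mill is lifted (its underside's centre more than 12 mm above the counter) (height (world z) of mill above 0.012 m).
It fails at once if the tall mill leans more than 14 degrees (angle between mill's own z axis and vertical above 0.25 rad).
It fails at once if a bystander is moved by more than 20 mm (distance of any of salt, gasket, tiffin, mug, spoon, saucepan from where it was at the start of the episode above 0.02 m).
It also fails if it takes over 51 s, if anything falls off the work surface, if the arm or the gripper's body presses on something with over 40 N, if the wrist force passes 120 N, or if a joint passes its speed limit or range.

## Robot

A 6-joint arm with a two-finger parallel gripper is mounted at the origin on the work surface. World frame = base frame: x ahead of the robot, y to its left, z up, the work surface at z = 0. Lengths are in m, angles in degrees, forces in N, time in s.
With the tool pointing down it reaches from about 0.4 to 0.825 m from the base axis. Payload 7 kg.
Tool frame: the origin (TCP) lies on the centre line of the jaws, within the pads' length; the fingertips stand 17 mm ahead of it and the grasp point (between the pads) lies 2 mm behind it; z points along the fingers, y is the direction in which the jaws open and shut (so a half turn about z gives the same grasp; the last joint's range is limited). The gripper opens to 88 mm and grips with 3 to 60 N. Pads are 19 mm wide; open, the fingers measure 130 mm over their backs; the gripper's body (78 mm by 193 mm) begins 47 mm behind the grasp point.
Start: joints at [84.689, 20.546, 0.682, 0, -70.136, -16.507], TCP at [0.251, 0.627, 0.244] pointing down, gripper open.
Joint ranges: [-176.03, 176.03], [-82.01, 121.73], [-58.28, 71.71], [-173.87, 95.51], [-174.79, -0.11], [-173.66, 173.66]. Speed limits (degrees/s): [136.94, 136.94, 172.46, 180, 180, 180].

## Interface

Orientations are given as [roll, pitch, yaw] about the fixed x, y, z axes, in that order (R = Rz(yaw) Ry(pitch) Rx(roll)).
In Python, from plant import telemetry, vision, close_job, recognise, silhouettes, place_of gives the robot as it stands.
- The arm moves only by the shell command python3 -m handwheel 'ROWS'. ROWS is JSON, a list that holds one entry, the list of rows, each a list of 5 numbers: the shift along the tool's x, y, z in m, then the turn about the tool's z in rad, then the closure, from 0 (fully open) to 1 (shut). In form: [[[tx, ty, tz, yaw, gripper], ...]]. A call has 1 to 20 rows; each row shifts and turns the commanded pose from where the row before left it, along the tool's axes as they then stand; what a row does not reach is not made up. A row lasts 1/12 s, in which the tool goes at most 41.7 mm and 7.16 degrees, less where a joint would pass 70% of its speed; a pose out of reach is approached as far as the arm can. A call with a gripper value outside its range is refused whole. The fingers move at their own pace and stop on an object; the grip force is fixed at half the most. Time passes only in rows, so rows that do not move let the fingers close. It gives the time, the measured TCP pose, the force and the opening at its end, in the units of the state.
- telemetry.get_obs(): the state, without advancing time (a new reading comes with each control period).
- vision.snapshot(name): name is "scene" or "top" or "wrist"; returns a dict with "color" (400x640x3 uint8, red, green, blue), "mtx" (3x3 intrinsics, pixels), "cam_to_world" (4x4, takes a point from camera to world coordinates); the wrist camera has in their place "tool_from_camera" (4x4, takes a point from camera to tool coordinates, whose origin is the TCP and whose axes are the flange's). Camera axes: x right, y down, z forward; pixel columns grow to the right and rows downward; lengths in m; the calibration is good to about 2 mm. A picture is of the moment at which its call begins: read the wrist's pose just before it. There is no depth.
- close_job(): hands the job in, once; it reports no verdict.
Trained networks look in a picture, given as the dict that the camera call returned (one of the last four; its "shot" number tells which), for a name from the list of things; names that differ only in an ending like _2 or _b are one class to them, and where a whole thing is asked for, a point or a joint stands for the part that bears it (a point fixed in the world has none). Each returns a list of dicts, best first, with "conf" (0 to 1); they miss things now and then, are a little off and sometimes report something else, mostly with a low value. They report only what shows in the picture. A call takes as long as a camera call. They do not tell look-alikes from the thing itself.
- recognise(name, picture): "xy" ([column, row] in pixels, amid what is visible of it).
- silhouettes(name, picture): "region" (400x640 bool, what is visible of it) and "xy" ([column, row] in pixels, amid what is visible of it).
- place_of(name, picture): "xy" ([column, row] in pixels: a listed point, or the origin of a listed thing).
The state is a dict: "clock": time; "joint_pos": joint angles; "qvel": joint speeds; "tau": joint torques, N m; "tool_pos": TCP position; "orientation": TCP orientation; "force": force on the tool from outside, world axes, zero at the start; "moment": the same for the moment, N m; "opening": finger opening in m.
Only numpy, scipy, OpenCV 4.12 (cv2) and the standard library are available. Lean on these libraries where they do the work, as an engineer would, in place of code of your own. Each camera call takes 0.05 s, during which the arm holds its last target.

## Working session

There is one attempt and no reset: what is moved stays moved. The work goes in short steps, Python scripts to look and compute and a shell command to move; the robot and the scene stay as the last step left them, time stands still between calls to the robot, and variables do not carry over. Pictures are saved under pics/ and viewed, and the job is handed in when it is done.

```bash
mkdir -p pics; ls; python3 - <<'E'
from plant import telemetry, vision
import cv2
print(telemetry.get_obs())
for n in ["scene","top","wrist"]:
    s=vision.snapshot(n); cv2.imwrite(f"pics/{n}0.png",s["color"][:,:,::-1])
    print(n,s["mtx"].tolist(),s.get("cam_to_world",s.get("tool_from_camera")).tolist())
E
```

```text
pics
{'clock': 0.0, 'joint_pos': array([ 8.46907055e+01,  2.05901999e+01,  6.32191951e-01, -2.10203752e-02,
       -7.01357483e+01, -1.65069916e+01]), 'qvel': array([-0.04123582, -0.02867184, -0.05035733,  0.04551035, -0.03514768,
       -0.05486478]), 'tau': array([ 5.12811657e-04, -5.82718241e+01,  2.93053436e+01,  6.99672773e+00,
        6.93808499e-03, -1.57439986e-04]), 'tool_pos': array([0.25069492, 0.62620367, 0.24262176]), 'orientation': array([ 1.79904493e+02, -7.69588502e-03, -2.18234384e+01]), 'force': array([-0.50114425,  0.01045614, -0.9080922 ]), 'moment': array([-0.072596  ,  0.02020311,  0.00029444]), 'opening': 0.0879192178895737}
scene [[427.938657509112, 0.0, 319.28941389885034], [0.0, 427.938657509112, 200.4635642036277], [0.0, 0.0, 1.0]] [[-0.6477051603242348, 0.45128225085474183, -0.6138585792776992, 1.2890480274837075], [0.7618133577226893, 0.3721001472089587, -0.5302658658091741, 0.5747198863687987], [-0.010882705759088483, -0.8111016030748239, -0.5848040323089538, 0.7424657191765237], [0.0, 0.0, 0.0, 1.0]]
top [[401.0050488828863, 0.0, 322.6872066115223], [0.0, 401.0050488828863, 201.05940906099102], [0.0, 0.0, 1.0]] [[0.09972864112463449, -0.9697948072341389, 0.22260330186484917, 0.3152277256599915], [-0.9950019540334547, -0.09833079156196926, 0.017382948553213626, -0.045680424757264186], [0.0050308656353538, -0.2232242981677753, -0.9747541244326507, 1.250784881495723], [0.0, 0.0, 0.0, 1.0]]
wrist [[337.5609135162124, 0.0, 323.3874193077067], [0.0, 337.5609135162124, 198.46409560220428], [0.0, 0.0, 1.0]] [[-0.000278356012722811, -0.9662017645793208, -0.25778687445589, 0.07002052369693379], [0.9999998211300708, -0.00013247726925345844, -0.0005832577470494356, 0.0016212693852195592], [0.0005293937632264106, -0.25778699069887084, 0.966201628630724, -0.1413751186374499], [0.0, 0.0, 0.0, 1.0]]
```

View pics/scene0.png

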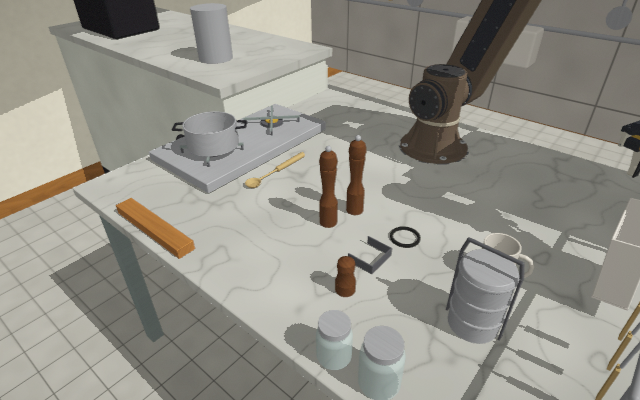

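View pics/top0.png

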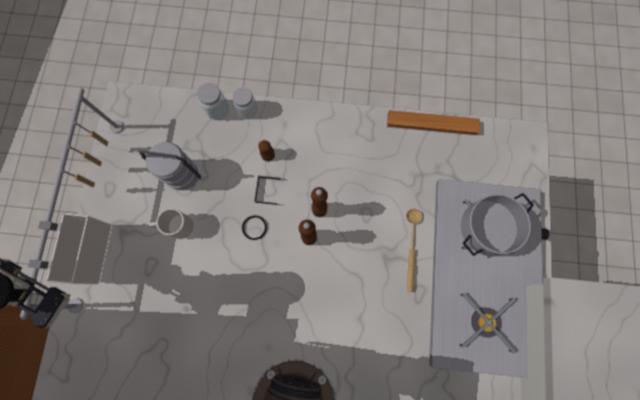

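View pics/wrist0.png

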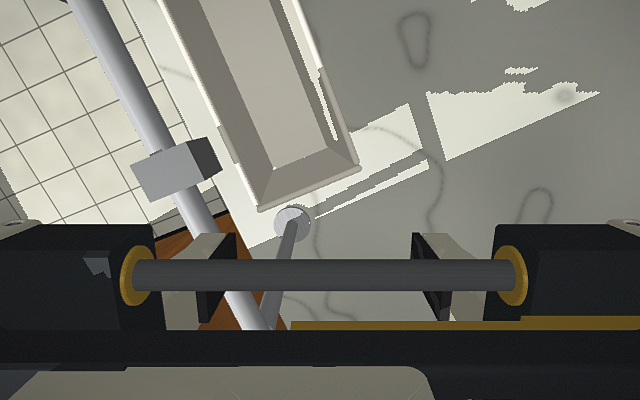

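```bash
cat > h.py <<'E'
import numpy as np, cv2
from plant import *
def ray(s,p,z):
    K=s["mtx"];T=s["cam_to_world"]
    d=T[:3,:3]@np.linalg.solve(K,[p[0],p[1],1]);o=T[:3,3]
    return o+d*(z-o[2])/d[2]
def proj(s,X):
    T=s["cam_to_world"];c=T[:3,:3].T@(np.asarray(X)-T[:3,3]);q=s["mtx"]@c;return q[:2]/q[2]
E
python3 - <<'E'
from h import *
for cam in ["top","scene"]:
    s=vision.snapshot(cam)
    for n in ["mill","bay","salt","gasket","tiffin","mug","spoon"]:
        for r in place_of(n,s)[:3]:
            if r["conf"]>.2: print(cam,n,round(r["conf"],2),np.round(r["xy"],1),ray(s,r["xy"],0).round(4))
    c=s["color"][:,:,::-1]
    if cam=="top": cv2.imwrite("pics/topz.png",cv2.resize(c[120:260,220:360],(800,600)[:1]*1+(800,) if 0 else (600,600),interpolation=2))
    else: cv2.imwrite("pics/scz.png",cv2.resize(c[130:300,290:450],(560,595),interpolation=2))
E
```

```text
top mill 0.9 [310.6 239.1] [0.4755 0.0021 0.    ]
top mill 0.85 [319.2 209.6] [ 0.572  -0.0151  0.    ]
top bay 0.69 [264.7 188. ] [0.625  0.1668 0.    ]
top bay 0.3 [490.  225.9] [ 0.5741 -0.5577  0.    ]
top salt 0.76 [265.2 157.1] [0.729 0.179 0.   ]
top salt 0.58 [488.5 223.2] [ 0.5823 -0.5529  0.    ]
top gasket 0.61 [252.5 227.2] [0.4945 0.1882 0.    ]
top gasket 0.54 [264.  190.1] [0.6178 0.1681 0.    ]
top tiffin 0.84 [180.7 175. ] [0.6407 0.4433 0.    ]
top mug 0.74 [183.5 179.5] [0.6266 0.4316 0.    ]
top mug 0.64 [182.2 224.4] [0.4811 0.4097 0.    ]
top spoon 0.92 [410.7 251.1] [ 0.4694 -0.312   0.    ]
scene mill 0.69 [325.7 221.8] [ 0.5755 -0.0192  0.    ]
scene bay 0.62 [368.8 260. ] [0.624 0.16  0.   ]
scene bay 0.54 [472.8 324.1] [0.6433 0.4399 0.    ]
scene salt 0.78 [343.6 287.2] [ 0.7353  0.1672 -0.    ]
scene gasket 0.79 [402.5 238.6] [0.5011 0.1817 0.    ]
scene tiffin 0.75 [470.9 324.3] [0.6463 0.437  0.    ]
scene spoon 0.57 [276.4 175.4] [ 0.4924 -0.2954  0.    ]
```

View pics/topz.png

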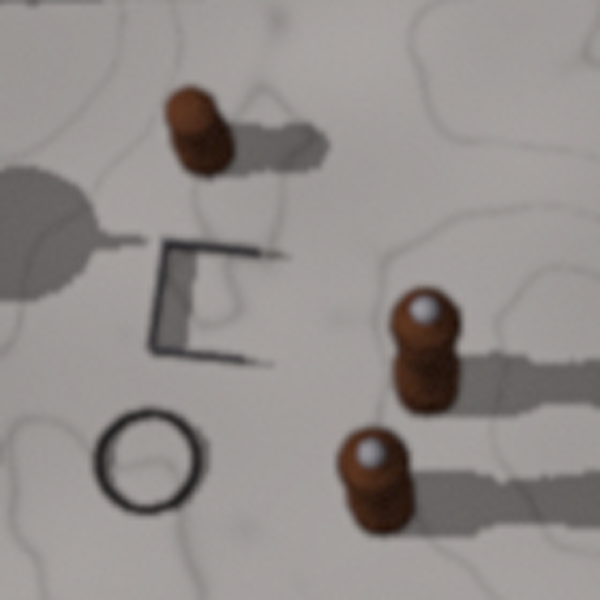

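View pics/scz.png

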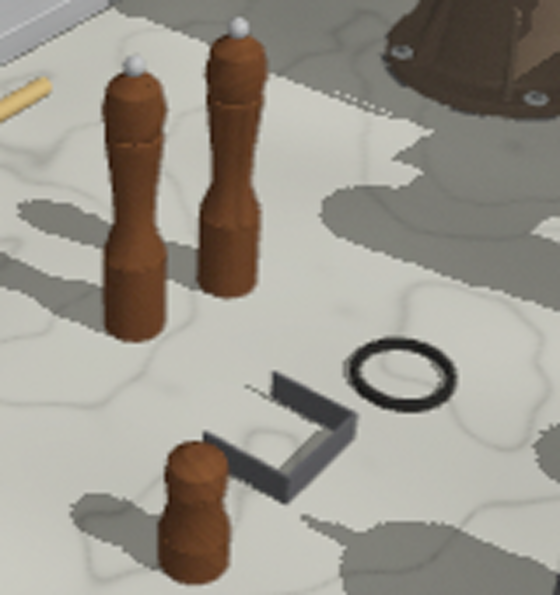

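```bash
python3 - <<'E'
from h import *
s=vision.snapshot("top")
c=s["color"]
cv2.imwrite("pics/bay.png",cv2.resize(c[165:215,245:295,::-1],(600,600),interpolation=cv2.INTER_NEAREST))
for p in [(165,243),(152,350),(262,253),(288,256),(245,358),(272,364)]:
    q=(220+p[0]/4.286,120+p[1]/4.286); print(p,ray(s,q,0.025).round(4))
print("knob",ray(s,(220+424/4.286,120+308/4.286),.234))
for r in silhouettes("mill",s):
    v,u=np.nonzero(r["region"]); print(r["conf"],r["xy"],u.min(),u.max(),v.min(),v.max())
s=vision.snapshot("scene")
c=s["color"]
cv2.imwrite("pics/bay2.png",cv2.resize(c[225:280,340:400,::-1],(600,550),interpolation=cv2.INTER_NEAREST))
print("knob",ray(s,(290+133/3.5,130+65/3.5),.234))
E
```

```text
(165, 243) [0.6536 0.187  0.025 ]
(152, 350) [0.572  0.1855 0.025 ]
(262, 253) [0.6532 0.1146 0.025 ]
(288, 256) [0.6529 0.0952 0.025 ]
(245, 358) [0.5729 0.1171 0.025 ]
(272, 364) [0.5704 0.097  0.025 ]
knob [ 0.57098753 -0.0153042   0.234     ]
0.88 [310.6, 235.3] 298 317 220 246
0.58 [318.0, 201.4] 310 327 187 218
knob [ 0.57675082 -0.01023408  0.234     ]
```

View pics/bay.png

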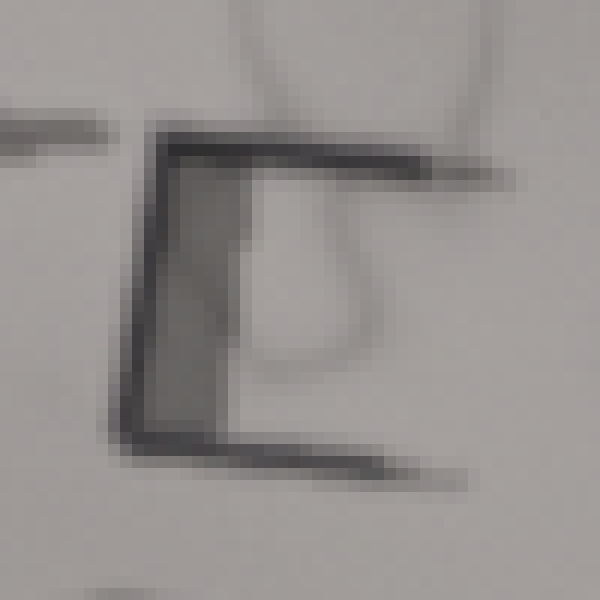

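View pics/bay2.png

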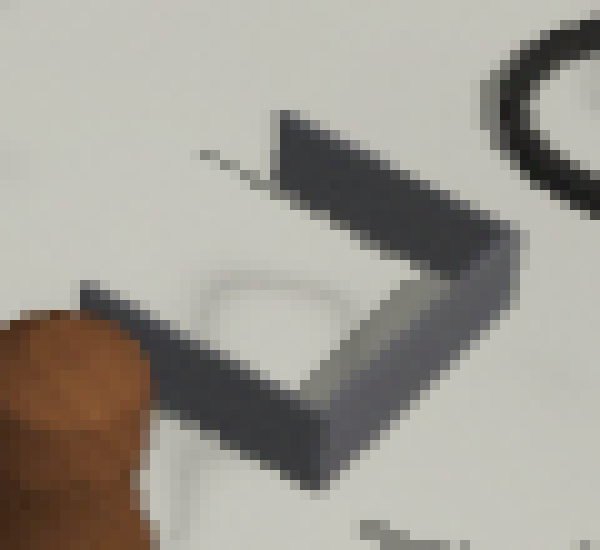

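```bash
python3 - <<'E'
from h import *
from scipy.optimize import least_squares
s=vision.snapshot("scene");t=vision.snapshot("top")
# bay-frame pts (x,y) at z=.025 ; bay yaw~90 => bay +y = world -x
S=[((-44,-43),(348.3,253.2)),((-44,43),(368.2,236.0)),((29,43),(391.9,248.0)),((29,-43),(372,265.8))]
# far from scene camera = smaller world x = bay +y
TP=[((29,-43),(258.1,176.0)),((29,43),(254.8,202.3)),((-44,-43),(281,178.2)),((-44,43),(277.3,204.5))]
def P(p,b): 
    c,sn=np.cos(p[2]),np.sin(p[2]);x,y=b[0]/1e3,b[1]/1e3
    return [p[0]+c*x-sn*y,p[1]+sn*x+c*y,.025]
for nm,sets in [("both",[(s,S),(t,TP)]),("scene",[(s,S)]),("top",[(t,TP)])]:
    f=lambda p:np.concatenate([proj(cam,P(p,b))-np.array(q) for cam,L in sets for b,q in L])
    r=least_squares(f,[.62,.16,1.57]);print(nm,r.x.round(4),np.degrees(r.x[2]),np.round(r.fun,1))
    p=r.x
    if nm=="both":
        for cam,n in((s,"scene"),(t,"top")):
            im=cam["color"][:,:,::-1].copy();im=cv2.resize(im,None,fx=6,fy=6,interpolation=2)
            for z in(0,.025):
                pts=[]
                for b in [(-44,40),(26,40),(26,-40),(-44,-40)]:
                    X=P(p,b);X[2]=z;pts.append(((proj(cam,X)+.5)*6).astype(int))
                cv2.polylines(im,[np.array(pts)],False,(0,255,0) if z else (0,0,255),1)
            u,v=(proj(cam,[p[0],p[1],0])*6).astype(int)
            cv2.imwrite(f"pics/fit_{n}.png",im[v-250:v+250,u-300:u+300])
E
```

```text
both [0.6142 0.162  1.568 ] 89.8416250890266 [-0.8 -1.1 -0.4 -1.4  0.  -1.2  0.  -0.1 -0.6 -0.5 -1.2 -0.6 -0.8 -0.4
 -0.5 -0.4]
scene [0.6164 0.1644 1.5636] 89.58725751438257 [-0.6 -0.2 -0.  -0.6  0.4 -0.2  0.2  0.8]
top [0.6128 0.1594 1.5724] 90.09317298310647 [ 0.   0.  -0.3 -0.  -0.   0.   0.3  0. ]
```

View pics/fit_scene.png

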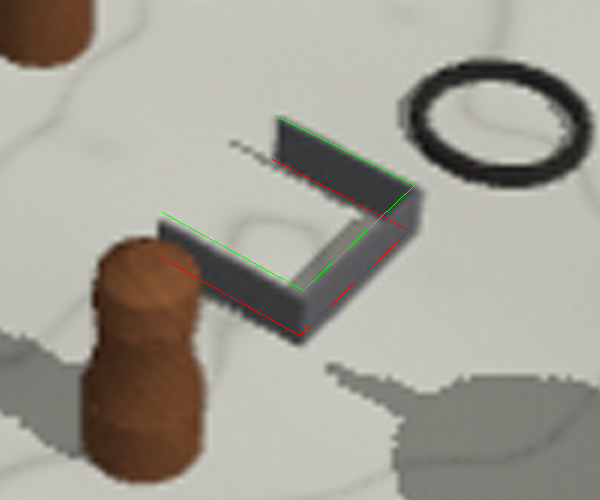

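View pics/fit_top.png

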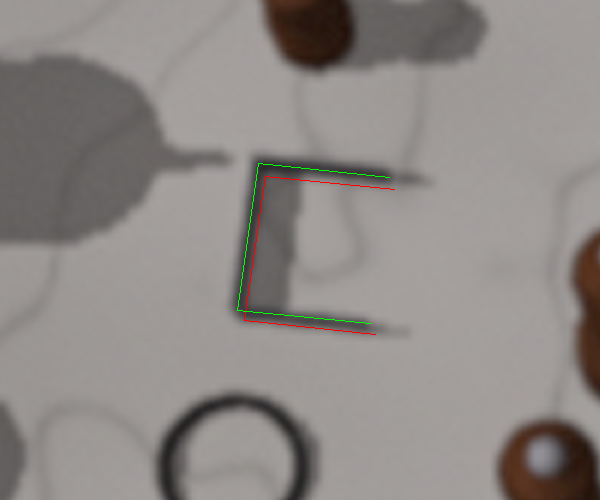

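```bash
python3 -m handwheel '[[[0,0,-0.012,0,0],[0,0,-0.015,0,0],[0,0,-0.015,0,0],[0,0,-0.015,-0.039,0],[0,0,-0.005,-0.039,0],[0,0,0,-0.039,0],[0,0,0,-0.039,0],[0.006,0.007,0,0,0],[0.012,0.015,0,0,0],[0.0125,0.015,0,0,0],[0.0125,0.015,0,0,0],[0.0125,0.015,0,0,0],[0.0125,0.015,0,0,0],[0.0125,0.015,0,0,0],[0.0125,0.015,0,0,0],[0.0125,0.015,0,0,0],[0.0125,0.015,0,0,0],[0.0125,0.015,0,0,0],[0.0125,0.015,0,0,0],[0.0125,0.015,0,0,0]]]'
```

```text
clock: 2.87
tool_pos: [0.3615, 0.4079, 0.3057]
orientation: [-180.0, -0.0, -12.9]
force: [0.1, -0.1, -0.2]
opening: 0.0875
```

```bash
python3 -m handwheel '[[[0.015,0.018,0,0,0],[0.015,0.018,0,0,0],[0.015,0.018,0,0,0],[0.015,0.018,0,0,0],[0.015,0.018,0,0,0],[0.015,0.018,0,0,0],[0.015,0.018,0,0,0],[0.015,0.018,0,0,0],[0.015,0.018,0,0,0],[0.015,0.018,0,0,0],[0.015,0.018,0,0,0],[0.015,0.018,0,0,0],[0.015,0.018,0,0,0],[0.015,0.018,0,0,0],[0.015,0.018,0,0,0],[0.015,0.018,0,0,0],[0.01,0.012,0,0,0],[0.005,0.006,0,0,0],[0,0,0,0,0],[0,0,0,0,0]]]'
python3 - <<'E'
from h import *
o=telemetry.get_obs();print(o["tool_pos"],o["orientation"])
for n in ["scene","wrist"]:
    s=vision.snapshot(n);cv2.imwrite(f"pics/{n}1.png",s["color"][:,:,::-1])
E
```

```text
clock: 4.53
tool_pos: [0.5409, 0.054, 0.3054]
orientation: [180.0, 0.0, -13.0]
force: [0.4, 0.3, 0.5]
opening: 0.0876
[0.54092682 0.05396705 0.30544956] [ 1.79998556e+02  1.57245888e-02 -1.29525201e+01]
```

View pics/scene1.png

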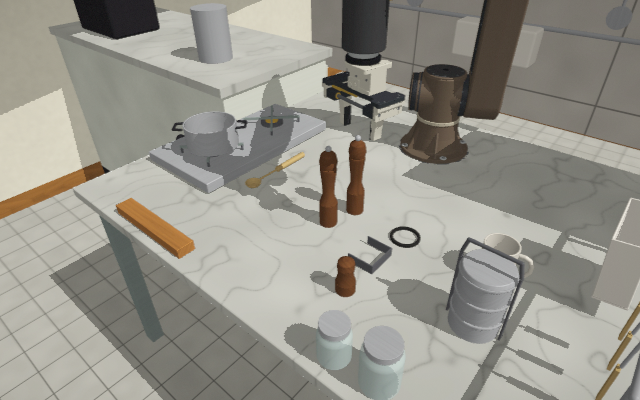

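View pics/wrist1.png

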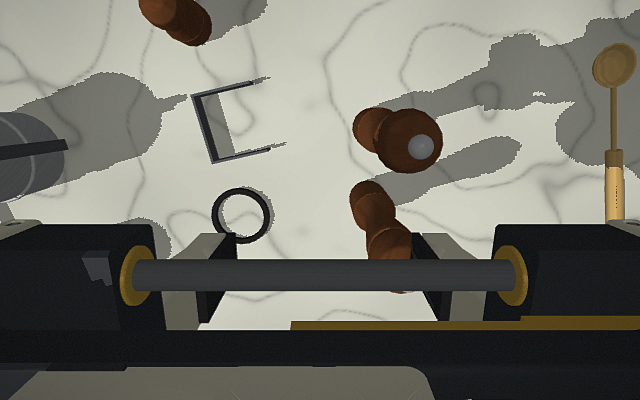

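```bash
cat >> h.py <<'E'
from scipy.spatial.transform import Rotation as R
def wsnap():
    o=telemetry.get_obs();s=vision.snapshot("wrist")
    T=np.eye(4);T[:3,:3]=R.from_euler("xyz",o["orientation"],degrees=True).as_matrix();T[:3,3]=o["tool_pos"]
    s["cam_to_world"]=T@s["tool_from_camera"];return s,o,T
E
python3 - <<'E'
from h import *
s,o,T=wsnap()
k=ray(s,(421,147),.234);print(k, T[:3,:3].T@(k-T[:3,3]))
for r in place_of("mill",s): print(r["conf"],r["xy"],ray(s,r["xy"],0))
for r in place_of("bay",s)[:1]: print("bay",r["conf"],r["xy"],ray(s,r["xy"],0))
print([ (ray(s,p,.025)).round(4) for p in [(193,96),(213,163),(252,83),(270,150)]])
E
```

```text
[ 0.57201722 -0.01673462  0.234     ] [0.04636302 0.06285139 0.07158334]
0.93 [367.6, 191.9] [0.48787951 0.00368091 0.        ]
0.92 [369.9, 125.2] [ 0.57460176 -0.01612407  0.        ]
[array([0.6573, 0.1869, 0.025 ]), array([0.5748, 0.1882, 0.025 ]), array([0.6558, 0.1139, 0.025 ]), array([0.5745, 0.1139, 0.025 ])]
```

```bash
python3 -m handwheel '[[[0.012,0.016,0,0,0],[0.012,0.016,0,0,0],[0.012,0.016,0,0,0],[0.0105,0.0145,0,0,0],[0,0,0,0,0],[0,0,0,0,0],[0,0,0,0,0]]]'
python3 - <<'E'
from h import *
s,o,T=wsnap();print(o["tool_pos"])
cv2.imwrite("pics/wrist2.png",s["color"][:,:,::-1])
for n in["scene","top"]:
    s=vision.snapshot(n);cv2.imwrite(f"pics/{n}2.png",s["color"][:,:,::-1])
cv2.imwrite("pics/scene2.png",cv2.resize(vision.snapshot("scene")["color"][60:260,260:460,::-1],(600,600)))
E
```

```text
clock: 5.37
tool_pos: [0.5724, -0.0162, 0.3055]
orientation: [-180.0, 0.0, -12.9]
force: [-0.2, 0.4, -0.3]
opening: 0.0879
[ 0.57235979 -0.01624815  0.30551296]
```

View pics/wrist2.png

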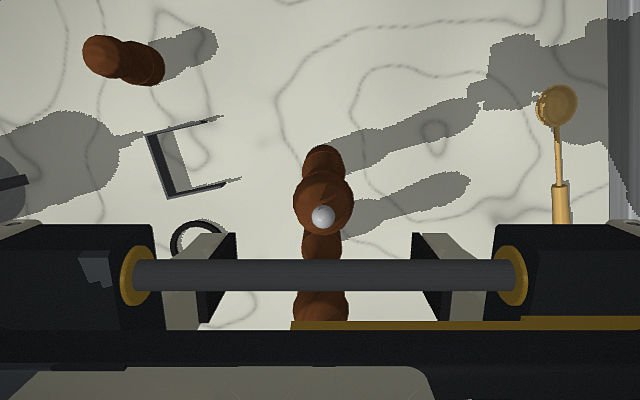

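View pics/scene2.png

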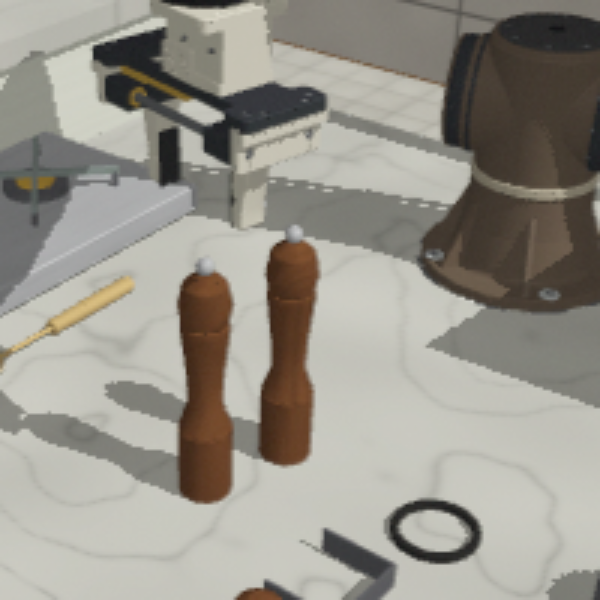

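```bash
python3 -m handwheel '[[[0,0,0.01,0,0],[0,0,0.01,0,0],[0,0,0.01,0,0],[0,0,0.01,0,0],[0,0,0.01,0,0],[0,0,0.01,0,0],[0,0,0.01,0,0],[0,0,0.01,0,0],[0,0,0.01,0,0],[0,0,0.01,0,0],[0,0,0.005,0,0],[0,0,0,0,0],[0,0,0,0,0]]]'
python3 - <<'E'
from h import *
s,o,T=wsnap();print(o["tool_pos"],o["force"])
cv2.imwrite("pics/wrist3.png",s["color"][:,:,::-1])
cv2.imwrite("pics/scene3.png",cv2.resize(vision.snapshot("scene")["color"][60:260,260:460,::-1],(600,600)))
E
```

```text
clock: 6.65
tool_pos: [0.5726, -0.0168, 0.2005]
orientation: [180.0, 0.0, -12.9]
force: [0.3, -0.5, -0.0]
opening: 0.0875
[ 0.57262779 -0.01683647  0.20046236] [ 0.34805701 -0.46935737 -0.03868662]
```

View pics/wrist3.png

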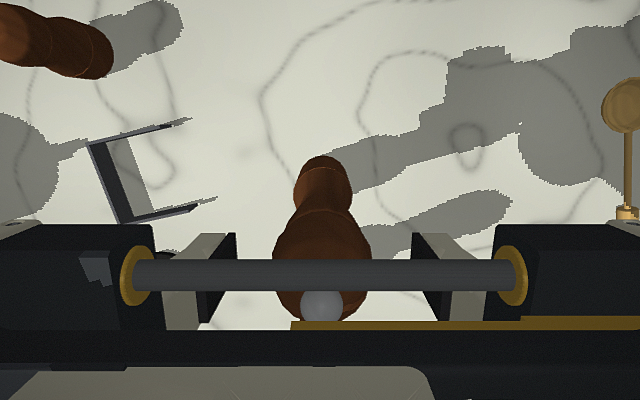

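View pics/scene3.png

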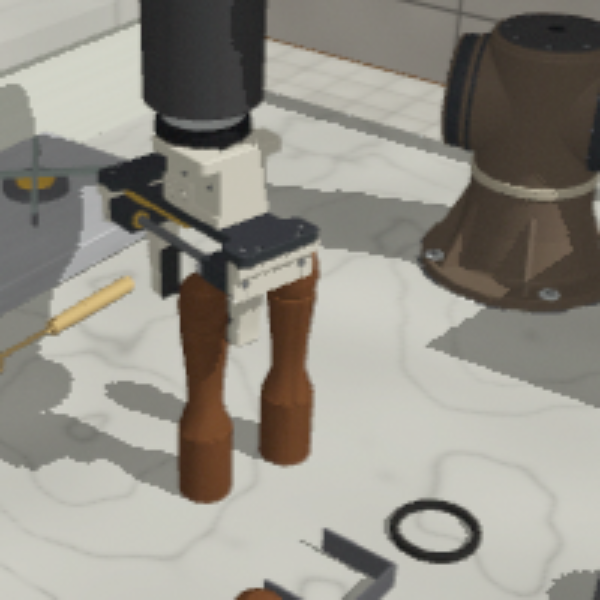

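```bash
python3 -m handwheel '[[[0,0,0,0,0.1],[0,0,0,0,0.2],[0,0,0,0,0.3],[0,0,0,0,0.38],[0,0,0,0,0.4],[0,0,0,0,0.41],[0,0,0,0,0.42],[0,0,0,0,0.43],[0,0,0,0,0.44],[0,0,0,0,0.45],[0,0,0,0,0.46],[0,0,0,0,0.47],[0,0,0,0,0.5],[0,0,0,0,0.55],[0,0,0,0,0.6],[0,0,0,0,0.6]]]'
python3 - <<'E'
from h import *
s,o,T=wsnap();print(o["tool_pos"],o["force"],o["moment"])
cv2.imwrite("pics/wrist4.png",s["color"][:,:,::-1])
cv2.imwrite("pics/scene4.png",cv2.resize(vision.snapshot("scene")["color"][60:260,260:460,::-1],(600,600)))
E
```

```text
clock: 8.08
tool_pos: [0.5726, -0.0167, 0.2006]
orientation: [-180.0, -0.0, -12.9]
force: [0.7, 1.4, -0.3]
opening: 0.0457
[ 0.57263193 -0.01670039  0.20059849] [ 0.72338103  1.44139742 -0.34171876] [ 0.28809156 -0.05666059  0.04204589]
```

View pics/scene4.png

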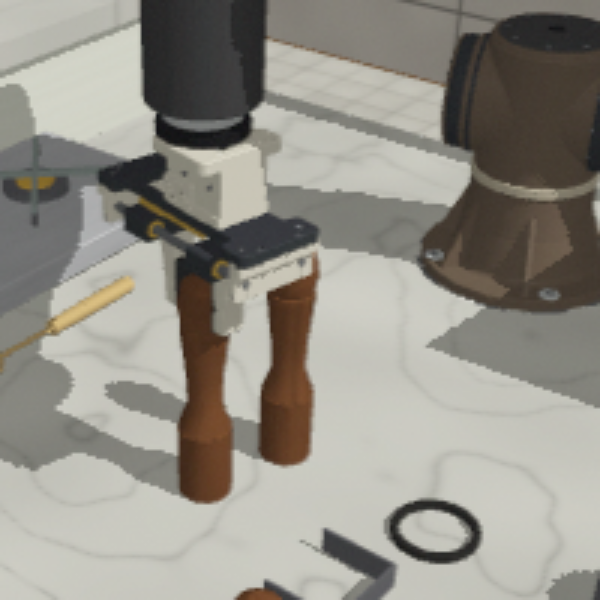

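```bash
python3 -m handwheel '[[[0,-0.001,0,0,0.6],[0,-0.002,0,0,0.6],[0,-0.002,0,0,0.6],[0,-0.002,0,0,0.6],[0,-0.002,0,0,0.6],[0,-0.003,0,0,0.6],[0,-0.003,0,0,0.6],[0,-0.003,0,0,0.6],[0,-0.003,0,0,0.6],[0,-0.003,0,0,0.6]]]'
python3 - <<'E'
from h import *
s,o,T=wsnap();print(o["tool_pos"],o["force"],o["moment"])
cv2.imwrite("pics/scene5.png",cv2.resize(vision.snapshot("scene")["color"][60:260,260:460,::-1],(600,600)))
E
```

```text
clock: 9.02
tool_pos: [0.578, 0.0069, 0.2006]
orientation: [180.0, -0.0, -12.9]
force: [0.4, -1.2, -2.4]
opening: 0.0458
[0.57800999 0.00688341 0.20064646] [ 0.44259256 -1.24783836 -2.35012605] [-0.41416132  0.0110406  -0.01781814]
```

View pics/scene5.png

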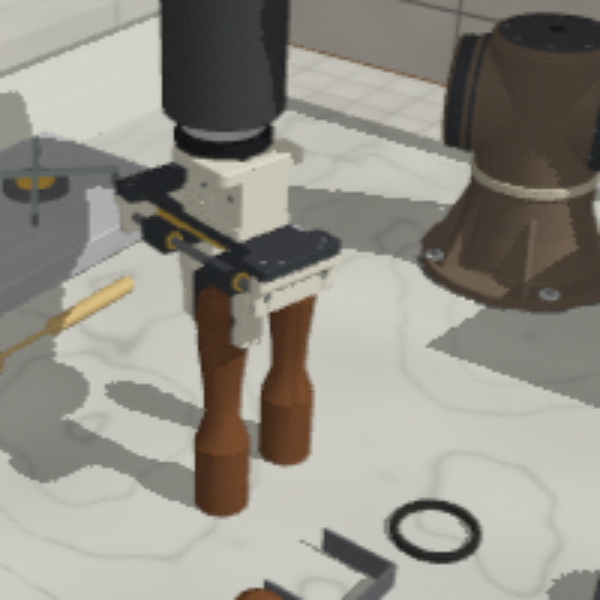

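```bash
python3 -m handwheel '[[[0,-0.003,0,0,0.6],[0,-0.004,0.0005,0,0.6],[0,-0.004,0,0,0.6],[0,-0.004,0,0,0.6],[0,-0.004,0,0,0.6],[0,-0.004,0,0,0.6],[0,-0.004,0,0,0.6],[0,-0.004,0,0,0.6],[0,-0.004,0,0,0.6],[0,-0.004,0,0,0.6],[0,-0.004,0,0,0.6],[0,-0.004,0,0,0.6],[0,-0.004,0,0,0.6],[0,-0.004,0,0,0.6],[0,-0.004,0,0,0.6],[0,-0.004,0,0,0.6],[0,-0.004,0,0,0.6],[0,-0.003,0,0,0.6],[0,-0.002,0,0,0.6],[0,0,0,0,0.6]]]'
python3 - <<'E'
from h import *
s,o,T=wsnap();print(o["tool_pos"],o["force"],o["moment"])
cv2.imwrite("pics/wrist6.png",s["color"][:,:,::-1])
s=vision.snapshot("scene");
for r in place_of("mill",s): print(r["conf"],r["xy"],ray(s,r["xy"],0))
cv2.imwrite("pics/scene6.png",cv2.resize(s["color"][90:290,280:480,::-1],(600,600)))
E
```

```text
clock: 10.78
tool_pos: [0.5939, 0.0768, 0.2002]
orientation: [179.9, 0.0, -12.9]
force: [-1.0, -4.6, 4.5]
opening: 0.0457
[0.59389728 0.07679391 0.2001512 ] [-0.99517165 -4.62774316  4.52508575] [-2.29383109  0.48551254  0.00734001]
0.8 [347.1, 238.4] [0.59341672 0.06901967 0.        ]
0.43 [351.7, 209.3] [0.48345239 0.00172045 0.        ]
```

View pics/scene6.png

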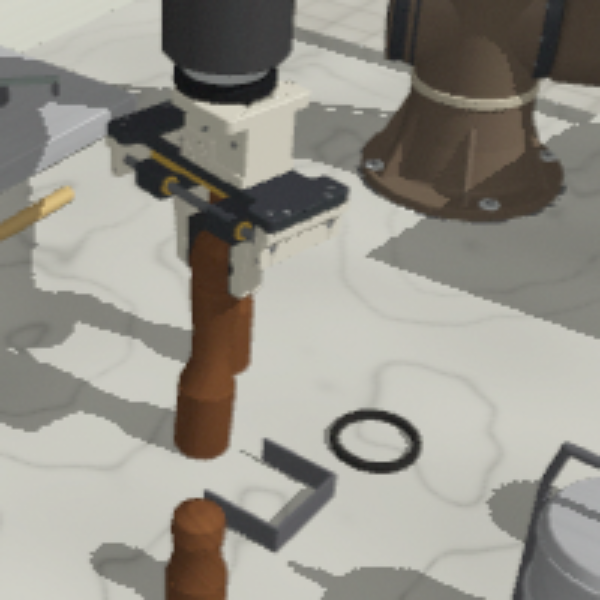

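View pics/wrist6.png

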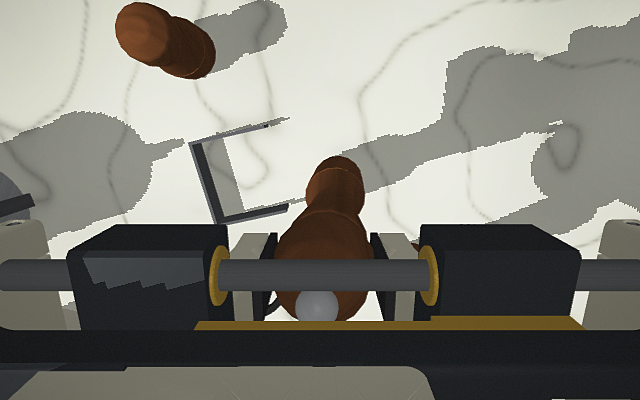

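```bash
python3 -m handwheel '[[[0,0,-0.0005,0,0.6],[0,0,-0.0003,0,0.6],[0,0,0,0,0.6],[0,0,0,0,0.6]]]'
python3 - <<'E'
from h import *
s,o,T=wsnap();print(o["tool_pos"],o["force"],o["moment"])
s=vision.snapshot("scene");
for r in place_of("mill",s): print(r["conf"],r["xy"],ray(s,r["xy"],0))
E
```

```text
clock: 11.27
tool_pos: [0.5937, 0.0773, 0.2002]
orientation: [-180.0, 0.0, -12.9]
force: [0.3, -0.3, -1.8]
opening: 0.0461
[0.59371744 0.07730474 0.20021987] [ 0.31922095 -0.2813415  -1.80579789] [-0.31552749  0.0330921   0.01828703]
0.69 [353.1, 207.1] [ 0.47237613 -0.00152032  0.        ]
0.64 [344.7, 237.3] [0.59394012 0.0614388  0.        ]
```

```bash
python3 - <<'E'
from h import *
s=vision.snapshot("scene")
im=cv2.resize(s["color"][110:260,300:420,::-1],None,fx=5,fy=5,interpolation=2)[:,:]
im=cv2.resize(im,(480,600))
# overlay: upright axis through TCP xy
f=lambda X:tuple(((proj(s,X)-[300,110])*4).astype(int).tolist())
x,y=.5937,.0773
cv2.line(im,f([x,y,0]),f([x,y,.2]),(0,255,0),1)
pts=[f([x+.025*np.cos(a),y+.025*np.sin(a),0]) for a in np.linspace(0,6.28,40)]
cv2.polylines(im,[np.array(pts)],True,(0,255,0),1)
cv2.imwrite("pics/t7.png",im)
E
```

```text
(no output)
```

View pics/t7.png

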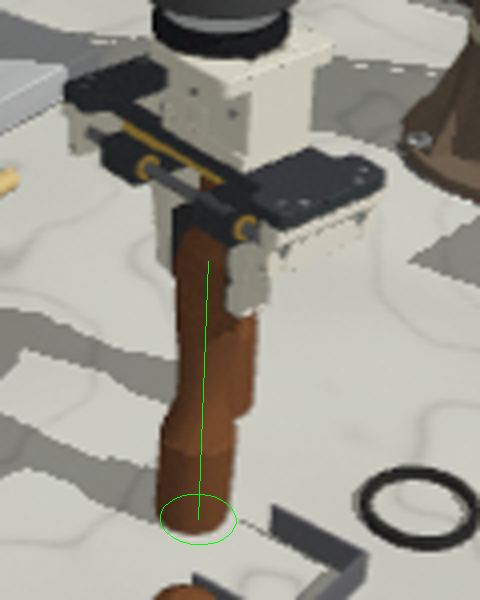

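```bash
python3 -m handwheel '[[[0,-0.002,0,0,0.6],[0,-0.003,0,0,0.6],[0,-0.003,0,0,0.6],[0,-0.003,0,0,0.6],[0,-0.003,0,0,0.6],[0,-0.003,0,0,0.6],[0,-0.003,0,0,0.6],[0,-0.003,0,0,0.6],[0,-0.003,0,0,0.6],[0,-0.003,0,0,0.6],[0,-0.003,0,0,0.6],[0,-0.003,0,0,0.6],[0,-0.003,0,0,0.6],[0,-0.002,0,0,0.6],[0,-0.001,0,0,0.6],[0,0,0,0,0.6]]]'
python3 - <<'E'
from h import *
s,o,T=wsnap();print(o["tool_pos"],o["force"],o["moment"])
cv2.imwrite("pics/wrist8.png",s["color"][:,:,::-1])
s=vision.snapshot("scene")
cv2.imwrite("pics/scene8.png",cv2.resize(s["color"][110:260,300:420,::-1],None,fx=4,fy=4,interpolation=2))
E
```

```text
clock: 12.8
tool_pos: [0.6031, 0.117, 0.2008]
orientation: [180.0, 0.0, -12.9]
force: [-0.3, -0.5, -3.0]
opening: 0.0462
[0.6031302  0.11700172 0.20081279] [-0.32898095 -0.54087183 -2.96278866] [ 0.00271352  0.02619754 -0.00464206]
```

View pics/scene8.png

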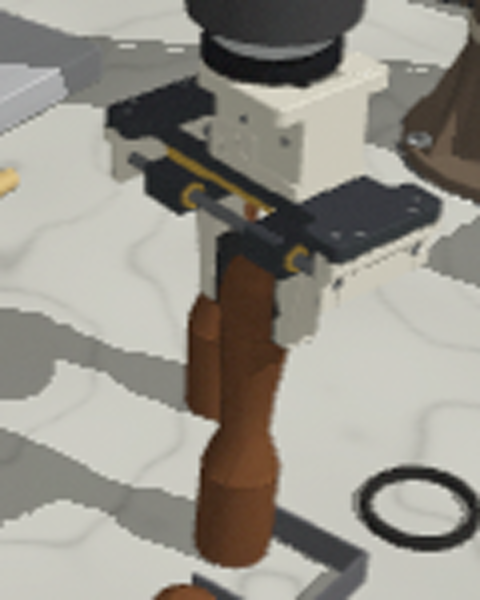

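View pics/wrist8.png

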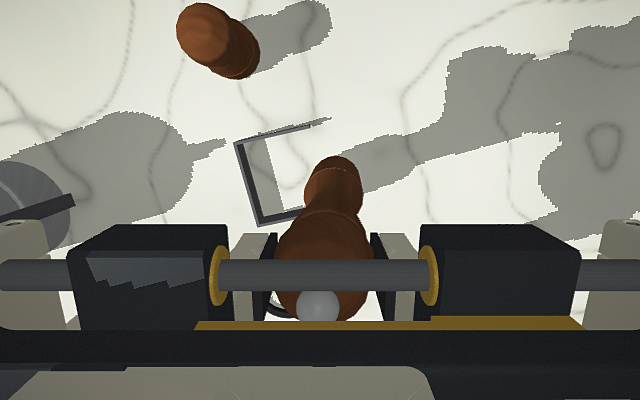

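```bash
python3 -m handwheel '[[[0,-0.001,0.0003,0,0.6],[0,-0.002,0,0,0.6],[0,-0.002,0,0,0.6],[0,-0.002,0,0,0.6],[0,-0.002,0,0,0.6],[0,-0.002,0,0,0.6],[0,-0.002,0,0,0.6],[0,-0.002,0,0,0.6],[0,-0.002,0,0,0.6],[0,-0.002,0,0,0.6],[0,-0.002,0,0,0.6],[0,-0.002,0,0,0.6],[0,-0.002,0,0,0.6],[0,-0.002,0,0,0.6],[0,-0.002,0,0,0.6],[0,-0.002,0,0,0.6],[0,-0.002,0,0,0.6],[0,-0.001,0,0,0.6],[0,0,0,0,0.6]]]'
python3 - <<'E'
from h import *
s,o,T=wsnap();print(o["tool_pos"],o["force"],o["moment"])
cv2.imwrite("pics/wrist9.png",s["color"][100:240,200:420,::-1].repeat(3,0).repeat(3,1))
s=vision.snapshot("scene")
cv2.imwrite("pics/scene9.png",cv2.resize(s["color"][130:280,310:430,::-1],None,fx=4,fy=4,interpolation=2))
E
```

```text
clock: 14.48
tool_pos: [0.6107, 0.1502, 0.2005]
orientation: [180.0, 0.0, -12.9]
force: [0.0, -0.6, -3.3]
opening: 0.0461
[0.61072084 0.15017114 0.20053398] [ 0.00472889 -0.58913703 -3.31144135] [ 0.00135457 -0.03534393 -0.05696082]
```

View pics/scene9.png

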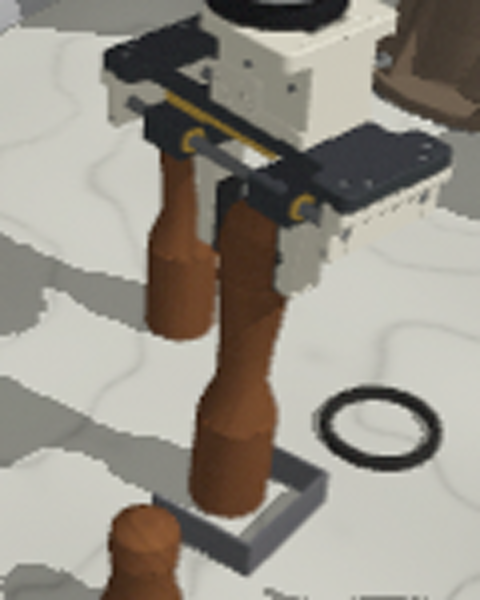

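View pics/wrist9.png

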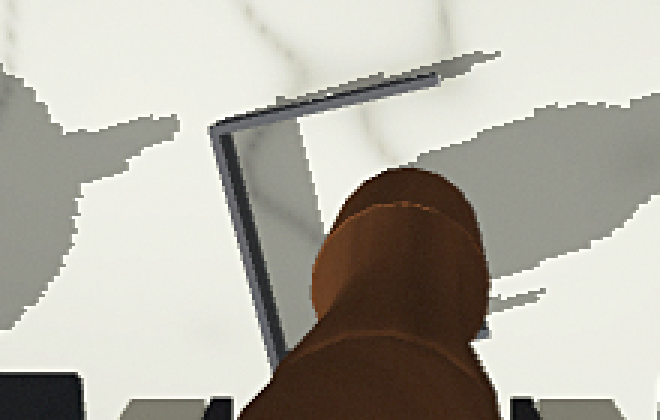

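```bash
python3 -m handwheel '[[[0,-0.001,0.0003,0,0.6],[0,-0.001,0.0003,0,0.6],[0,-0.001,0,0,0.6],[0,-0.001,0,0,0.6],[0,-0.001,0,0,0.6],[0,-0.001,0,0,0.6],[0,-0.001,0,0,0.6],[0,-0.001,0,0,0.6],[0,0,0,0,0.6],[0,0,0,0,0.6]]]'
python3 - <<'E'
from h import *
s,o,T=wsnap();print(o["tool_pos"],o["force"],o["moment"])
s=vision.snapshot("scene")
im=cv2.resize(s["color"][130:280,310:430,::-1],None,fx=4,fy=4,interpolation=2)
f=lambda X:tuple(((proj(s,X)-[310,130]+.5)*4-.5).astype(int).tolist())
for (x,y),c in [(((.6164,.1644)),(0,255,0)),((.6164-.003,.1644-.010),(255,0,0))]:
    pts=[f([x+.025*np.cos(a),y+.025*np.sin(a),0]) for a in np.linspace(0,6.28,40)]
    cv2.polylines(im,[np.array(pts)],True,c,1)
cv2.imwrite("pics/scene10.png",im)
E
```

```text
clock: 15.42
tool_pos: [0.6126, 0.1577, 0.2002]
orientation: [180.0, -0.0, -12.9]
force: [0.3, -2.8, 2.3]
opening: 0.0458
[0.61255119 0.15765058 0.20016665] [ 0.29459636 -2.81045952  2.3034924 ] [-1.37189924  0.28210588 -0.06901922]
```

View pics/scene10.png

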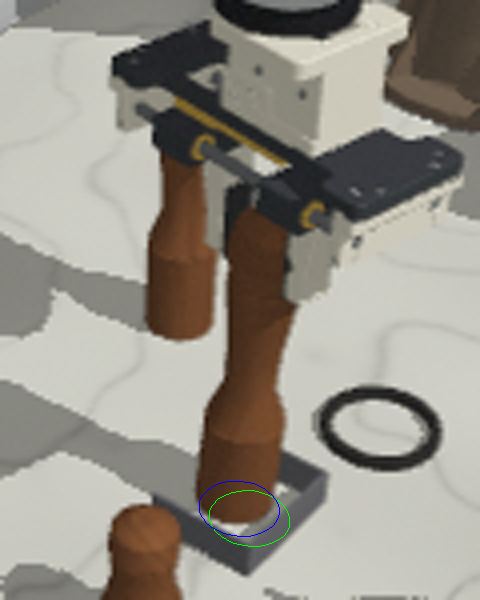

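```bash
python3 -m handwheel '[[[0,-0.001,-0.0003,0,0.6],[0,-0.001,0,0,0.6],[0,-0.001,0,0,0.6],[0,-0.001,0,0,0.6],[0,-0.001,0,0,0.6],[0,-0.001,0,0,0.6],[0,0,0,0,0.6]]]'
python3 - <<'E'
from h import *
s,o,T=wsnap();print(o["tool_pos"],o["force"],o["moment"])
cv2.imwrite("pics/wrist11.png",s["color"][100:240,200:420,::-1].repeat(3,0).repeat(3,1))
s=vision.snapshot("scene")
im=cv2.resize(s["color"][130:280,310:430,::-1],None,fx=4,fy=4,interpolation=2)
cv2.imwrite("pics/scene11.png",im)
E
```

```text
clock: 16.1
tool_pos: [0.6138, 0.1638, 0.2002]
orientation: [-180.0, -0.0, -12.9]
force: [-0.2, -1.0, 0.8]
opening: 0.046
[0.61384607 0.16384086 0.20019437] [-0.1638626  -1.01015092  0.75502725] [-1.02791671  0.22452626  0.0353472 ]
```

View pics/scene11.png

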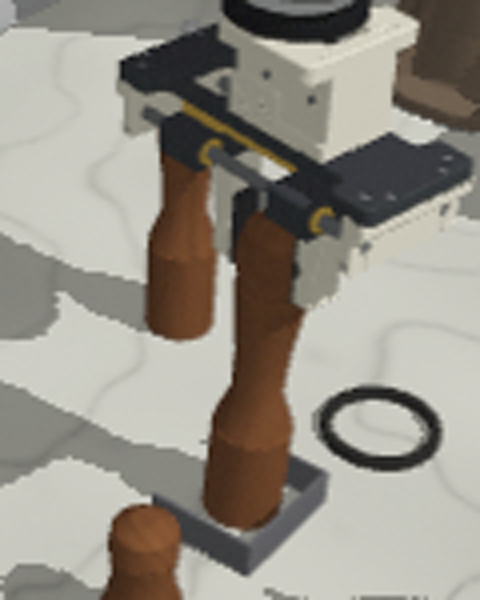

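View pics/wrist11.png

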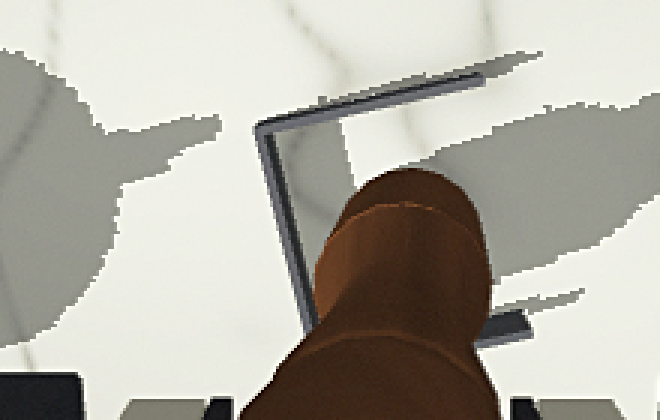

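```bash
python3 -m handwheel '[[[0,-0.001,0,0,0.6],[0,-0.001,0,0,0.6],[0,-0.001,0,0,0.6],[0,-0.001,0,0,0.6],[0,-0.001,0,0,0.6],[0,0,0,0,0.6]]]'
python3 - <<'E'
from h import *
s,o,T=wsnap();print(o["tool_pos"],o["force"],o["moment"])
cv2.imwrite("pics/wrist12.png",s["color"][100:240,200:420,::-1].repeat(3,0).repeat(3,1))
s=vision.snapshot("scene")
im=cv2.resize(s["color"][130:280,310:430,::-1],None,fx=4,fy=4,interpolation=2)
cv2.imwrite("pics/scene12.png",im)
E
```

```text
clock: 16.7
tool_pos: [0.615, 0.1687, 0.2002]
orientation: [-180.0, -0.0, -12.9]
force: [0.0, -0.9, 0.3]
opening: 0.0458
[0.61499281 0.1687088  0.20022154] [ 0.01358761 -0.93307817  0.3485547 ] [-0.74190933  0.18886981  0.0465947 ]
```

View pics/scene12.png

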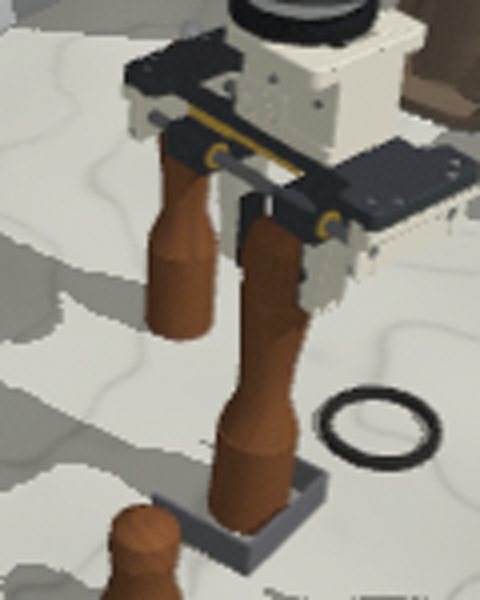

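View pics/wrist12.png

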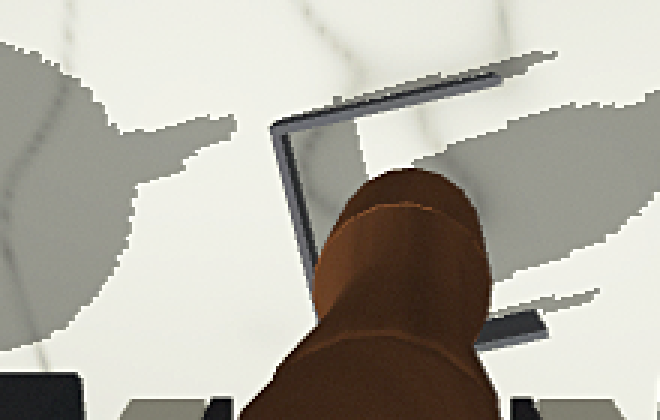

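```bash
python3 -m handwheel '[[[0,-0.001,0,0,0.6],[0,-0.001,0,0,0.6],[0,0,0,0,0.6],[0,0,0,0,0.6]]]';  python3 -m handwheel '[[[0,-0.001,0,0,0.6],[0,-0.001,0,0,0.6],[0,0,0,0,0.6],[0,0,0,0,0.6]]]'
python3 - <<'E'
from h import *
s,o,T=wsnap();print(o["tool_pos"],o["force"],o["moment"])
cv2.imwrite("pics/wrist13.png",s["color"][100:240,200:420,::-1].repeat(3,0).repeat(3,1))
s=vision.snapshot("scene")
im=cv2.resize(s["color"][130:280,310:430,::-1],None,fx=4,fy=4,interpolation=2)
cv2.imwrite("pics/scene13.png",im)
E
```

```text
clock: 17.13
tool_pos: [0.6154, 0.1705, 0.2002]
orientation: [-180.0, 0.0, -12.9]
force: [-0.6, -1.4, -0.3]
opening: 0.046
clock: 17.47
tool_pos: [0.6158, 0.1725, 0.2002]
orientation: [-180.0, 0.0, -12.9]
force: [-0.3, -0.9, -0.6]
opening: 0.0456
[0.61580689 0.1725076  0.20019072] [-0.32929678 -0.85585752 -0.64947784] [-0.54253757  0.10781479 -0.04123654]
```

View pics/scene13.png

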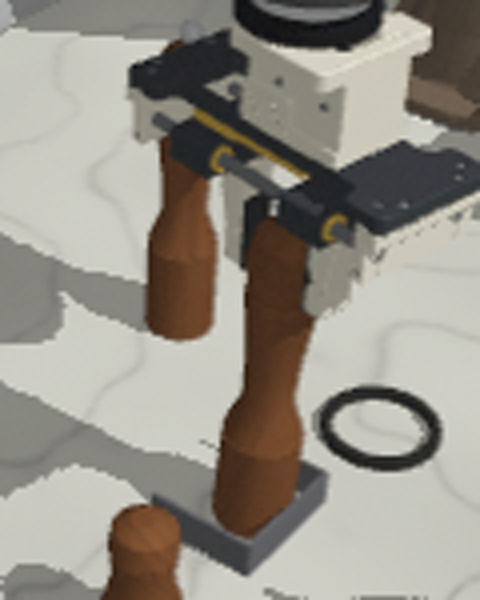

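View pics/wrist13.png

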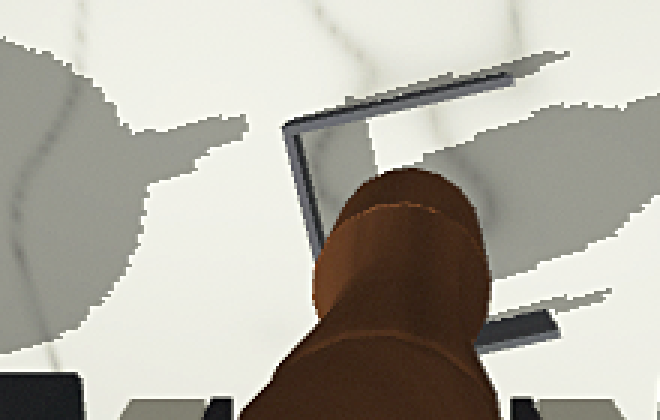

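```bash
python3 -m handwheel '[[[0,-0.001,0,0,0.6],[0,-0.001,0,0,0.6],[0,0,0,0,0.6],[0,0,0,0,0.6]]]';  python3 -m handwheel '[[[0,-0.001,0,0,0.6],[0,-0.001,0,0,0.6],[0,0,0,0,0.6],[0,0,0,0,0.6]]]'
python3 - <<'E'
from h import *
s,o,T=wsnap();print(o["tool_pos"],o["force"],o["moment"])
cv2.imwrite("pics/wrist14.png",s["color"][100:240,200:420,::-1].repeat(3,0).repeat(3,1))
s=vision.snapshot("top")
im=cv2.resize(s["color"][140:240,220:320,::-1],None,fx=6,fy=6,interpolation=2)
cv2.imwrite("pics/top14.png",im)
s=vision.snapshot("scene")
im=cv2.resize(s["color"][130:280,310:430,::-1],None,fx=4,fy=4,interpolation=2)
cv2.imwrite("pics/scene14.png",im)
E
```

```text
clock: 17.9
tool_pos: [0.6162, 0.1742, 0.2002]
orientation: [180.0, 0.0, -12.9]
force: [0.1, -1.7, -0.4]
opening: 0.0458
clock: 18.23
tool_pos: [0.6165, 0.1757, 0.2003]
orientation: [179.9, 0.0, -12.9]
force: [-0.4, -4.1, 1.2]
opening: 0.0457
[0.61650768 0.1757365  0.20028295] [-0.44396038 -4.08324633  1.20833546] [-2.40736759e+00  5.39778893e-01 -1.61211165e-03]
```

View pics/scene14.png

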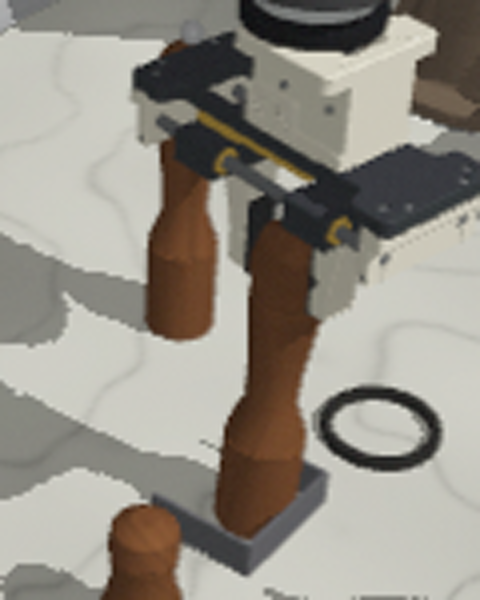

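View pics/wrist14.png

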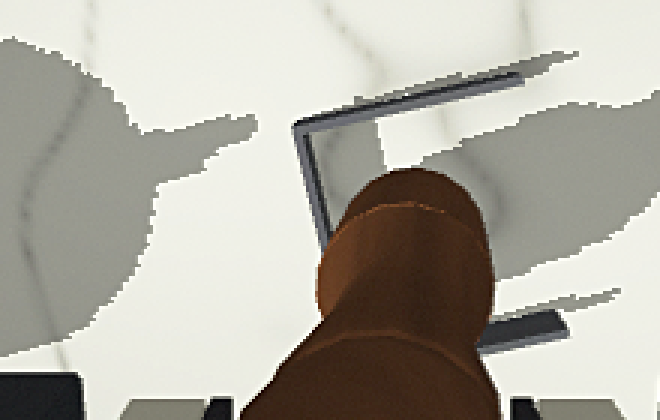

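```bash
python3 -m handwheel '[[[0,0,0,0,0.46],[0,0,0,0,0.44],[0,0,0,0,0.42],[0,0,0,0,0.4],[0,0,0,0,0.38],[0,0,0,0,0.36],[0,0,0,0,0.34],[0,0,0,0,0.32],[0,0,0,0,0.3],[0,0,0,0,0.27],[0,0,0,0,0.24],[0,0,0,0,0.2],[0,0,0,0,0.15],[0,0,0,0,0.1],[0,0,0,0,0.05],[0,0,0,0,0],[0,0,0,0,0]]]'
python3 - <<'E'
from h import *
s,o,T=wsnap();print(o["tool_pos"],o["force"],o["moment"])
cv2.imwrite("pics/wrist15.png",s["color"][:,:,::-1])
s=vision.snapshot("scene")
im=cv2.resize(s["color"][130:280,310:430,::-1],None,fx=4,fy=4,interpolation=2)
f=lambda X:tuple(((proj(s,X)-[310,130]+.5)*4-.5).astype(int).tolist())
x,y=(.6164,.1644)
pts=[f([x+.025*np.cos(a),y+.025*np.sin(a),0]) for a in np.linspace(0,6.28,40)]
cv2.polylines(im,[np.array(pts)],True,(0,255,0),1)
cv2.imwrite("pics/scene15.png",im)
E
```

```text
clock: 19.8
tool_pos: [0.6167, 0.1763, 0.2003]
orientation: [-180.0, -0.0, -12.9]
force: [-0.6, -0.6, -0.6]
opening: 0.0863
[0.61674183 0.1763095  0.20030736] [-0.62518543 -0.55925153 -0.58644348] [-0.0390167   0.02482498 -0.02446252]
```

View pics/scene15.png

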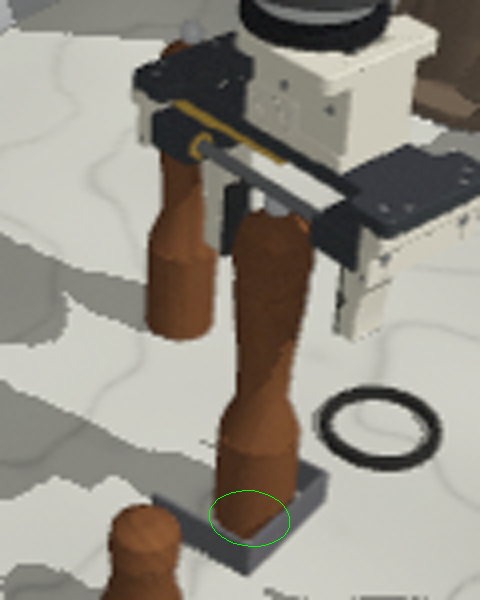

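View pics/wrist15.png

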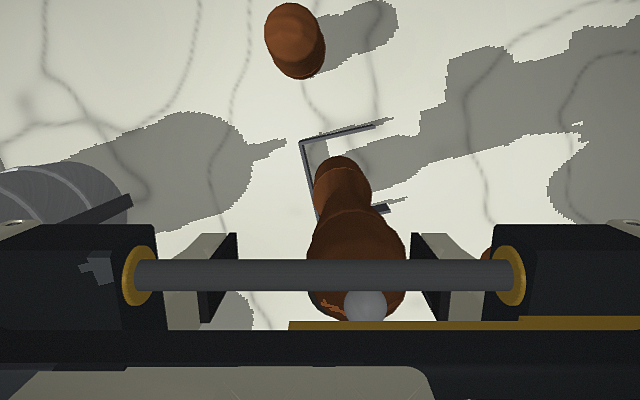

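```bash
python3 -m handwheel '[[[0,0.003,0,0,0],[0,0.004,0,0,0],[0,0.004,0,0,0],[0,0.002,0,0,0],[0,0,-0.005,0,0],[0,0,-0.01,0,0],[0,0,-0.012,0,0],[0,0,-0.012,0,0],[0,0,-0.012,0,0],[0,0,-0.012,0,0],[0,0,-0.012,0,0],[0,0,-0.012,0,0],[0,0,-0.012,0,0],[0,0,0,0,0],[0,0,0,0,0]]]'
python3 -m handwheel '[[[-0.015,0.01,0,0,0],[-0.015,0.01,0,0,0],[-0.015,0.01,0,0,0],[-0.015,0.01,0,0,0],[-0.015,0.01,0,0,0],[-0.015,0.01,0,0,0],[-0.015,0.01,0,0,0],[-0.01,0.005,0,0,0],[0,0,0,0,0],[0,0,0,0,0],[0,0,0,0,0]]]'
python3 - <<'E'
from h import *
s,o,T=wsnap();print(o["tool_pos"],o["force"])
cv2.imwrite("pics/wrist16.png",s["color"][:,:,::-1])
for n in ("scene","top"):
    s=vision.snapshot(n)
    for r in place_of("mill",s): print(n,r["conf"],ray(s,r["xy"],0))
    r0,c0=(130,310) if n=="scene" else (150,230)
    cv2.imwrite(f"pics/{n}16.png",cv2.resize(s["color"][r0:r0+120,c0:c0+120,::-1],None,fx=5,fy=5,interpolation=2))
    for m in["salt","gasket"]:
        for r in place_of(m,s)[:1]: print(n,m,r["conf"],ray(s,r["xy"],0))
E
```

```text
clock: 21.15
tool_pos: [0.614, 0.1638, 0.3001]
orientation: [-179.9, -0.1, -12.9]
force: [-0.4, 0.0, -0.1]
opening: 0.0874
clock: 22.07
tool_pos: [0.4855, 0.1164, 0.2991]
orientation: [180.0, -0.0, -12.9]
force: [0.5, -0.7, 0.3]
opening: 0.0877
[0.48545662 0.11641831 0.29912533] [ 0.53638995 -0.65799176  0.27668915]
scene 0.73 [ 6.13915902e-01  1.63248834e-01 -1.11022302e-16]
scene 0.64 [0.48735416 0.00821989 0.        ]
scene salt 0.58 [0.73249311 0.16819687 0.        ]
scene gasket 0.57 [0.50472856 0.18479331 0.        ]
top 0.84 [ 0.47583226 -0.00164332  0.        ]
top 0.62 [0.61358687 0.15717597 0.        ]
top salt 0.57 [0.73926222 0.1876064  0.        ]
top gasket 0.61 [0.49365767 0.1902713  0.        ]
```

View pics/scene16.png

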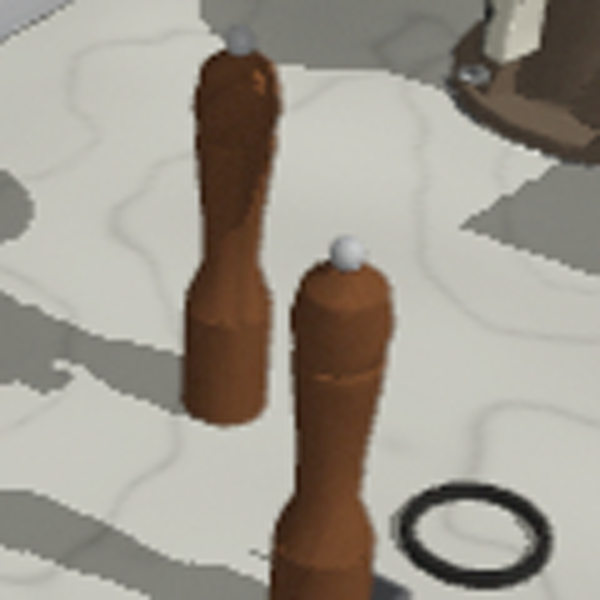

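View pics/top16.png

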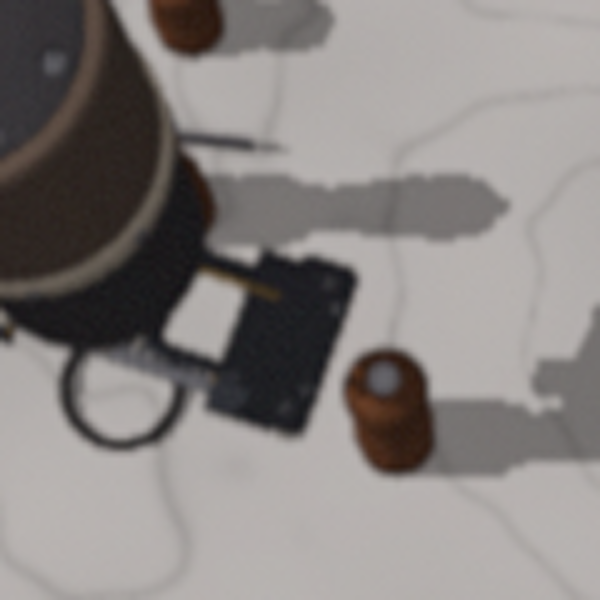

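View pics/wrist16.png

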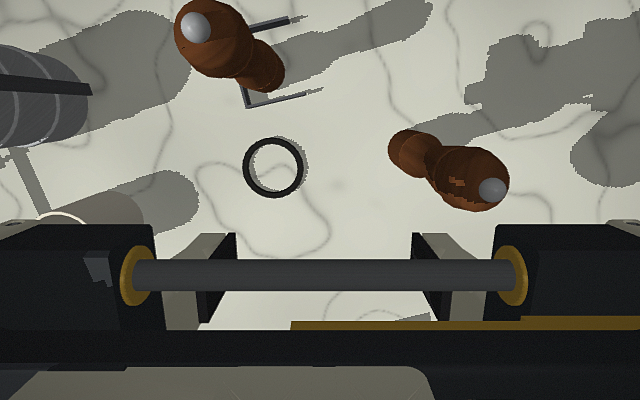

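```bash
python3 -m handwheel '[[[0.008,0.016,0,0,0],[0.01,0.02,0,0,0],[0.01,0.02,0,0,0],[0.01,0.02,0,0,0],[0.01,0.02,0,0,0],[0.01,0.02,0,0,0],[0.01,0.02,0,0,0],[0.01,0.02,0,0,0],[0.01,0.02,0,0,0],[0.01,0.02,0,0,0],[0.01,0.02,0,0,0],[0.005,0.01,0,0,0],[0,0,0,0,0],[0,0,0,0,0]]]'
python3 - <<'E'
from h import *
print(telemetry.get_obs()["tool_pos"])
for n,b in (("scene",(.6164,.1644)),("top",(.6128,.1594))):
    s=vision.snapshot(n)
    for r in place_of("mill",s): print(n,r["conf"],ray(s,r["xy"],0))
    r0,c0=(150,300) if n=="scene" else (130,230)
    im=cv2.resize(s["color"][r0:r0+120,c0:c0+120,::-1],None,fx=5,fy=5,interpolation=2)
    f=lambda X:tuple(((proj(s,X)-[c0,r0]+.5)*5-.5).astype(int).tolist())
    pts=[f([b[0]+.025*np.cos(a),b[1]+.025*np.sin(a),0]) for a in np.linspace(0,6.28,40)]
    cv2.polylines(im,[np.array(pts)],True,(0,255,0),1)
    cv2.imwrite(f"pics/{n}17.png",im)
    for m in["salt","gasket","mug","tiffin","spoon"]:
        for r in place_of(m,s)[:1]: print(n,m,r["conf"],ray(s,r["xy"],0).round(3))
E
```

```text
clock: 23.68
tool_pos: [0.5447, -0.1297, 0.2989]
orientation: [180.0, 0.0, -13.0]
force: [0.3, 0.7, -0.1]
opening: 0.0876
[ 0.54466328 -0.12972327  0.29893061]
scene 0.93 [0.48026498 0.01008356 0.        ]
scene 0.59 [0.61700765 0.16568598 0.        ]
scene salt 0.77 [ 0.734  0.174 -0.   ]
scene gasket 0.65 [0.503 0.185 0.   ]
scene tiffin 0.86 [0.645 0.438 0.   ]
scene spoon 0.68 [ 0.488 -0.288  0.   ]
top 0.94 [ 0.47614494 -0.00161007  0.        ]
top mug 0.86 [0.471 0.395 0.   ]
top tiffin 0.74 [0.635 0.436 0.   ]
top spoon 0.87 [ 0.475 -0.313  0.   ]
```

View pics/scene17.png

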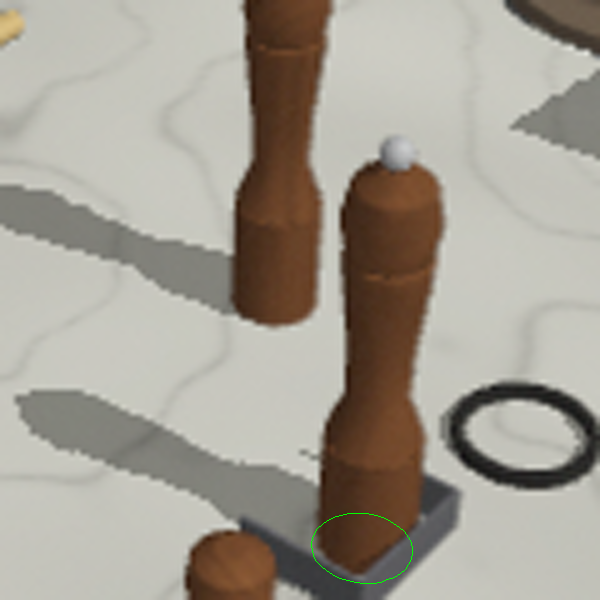

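View pics/top17.png

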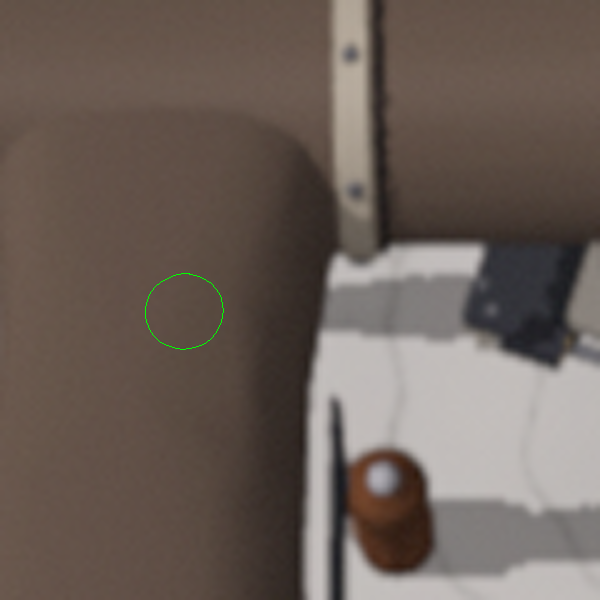

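```bash
python3 - <<'E'
from h import *
o=telemetry.get_obs();print(o["clock"],o["force"],abs(o["qvel"]).max());print(close_job())
E
```

```text
24.3833 [ 0.12188573 -0.36261352  1.21514588] 0.08618282049785564
the job is handed in; nothing more can be done
None
```

The tall mill now stands upright in the bay, against or within a few millimetres of the back strip. I handed the job in at 24.4 s. I did not push it low as the task describes.

**Method:** The interface keeps the tool pointing straight down. By the stated sizes, the gripper's body would hit the 239 mm mill before the fingers reached its foot. I took the mill farthest from the base, gripped its head from above and drew it standing along the counter, in line with the jaws.

**On the way:**
- **Lean:** The foot lagged the head, so the mill leaned about 4° at most by my image estimates (limit 14°).
- **Weight on the counter:** For part of the way the wrist force showed the gripper carrying nearly all of the mill's weight, so it was only just resting on the counter. It may have been off it by a fraction of a millimetre. I never commanded a net lift of more than 1 mm.
- **Arrival:** The force along the travel rose to about 4 N at the back strip. I then opened slowly, the mill settled upright, and I backed off clear.

**Last checks:**
- **Mill:** The scene camera put it at about (0.617, 0.166), against the fitted home of (0.616, 0.164). The outline overlay suggested it may sit about 4 mm off, towards the back and far side, which is inside the tolerance. The top camera's earlier partial view gave (0.614, 0.157) against (0.613, 0.159). In the final view the arm hid the bay from it.
- **Bystanders:** Salt, gasket, tiffin and spoon read within about 8 mm of their start in the scene camera, which is within detector noise. The mug was read only by the top camera, about 18 mm from its first reading. That is close to the 20 mm limit, but the network is noisy and the arm never went low near the mug. I had no reading of the saucepan and went nowhere near it.
- **Disagreement:** The two cameras differ by 4–5 mm on the bay's position, so I compared mill and bay within the same camera.

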